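Turn the flat bar end for end in the drill jig

ROBOT

A 7-joint arm with a two-finger parallel gripper is mounted at the origin on the work surface. World frame = base frame: x ahead of the robot, y to its left, z up, the work surface at z = 0. Lengths are in m, angles in rad, forces in N, time in s.
With the tool pointing down it reaches from about 0.425 to 0.95 m from the base axis. Payload 4.7 kg.
Tool frame: the origin (TCP) lies at the very end of the fingers, on their centre line; the grasp point (between the pads) lies 19 mm behind it (ctrl.hold_point_z is the distance from the TCP to the grasp point, in m); z points along the fingers, y is the line along which they close (so a half turn about z gives the same grasp; the last joint's range is limited). The gripper opens to 85 mm and grips with 20 to 120 N. Pads are 22 mm wide; open, the fingers measure 114 mm over their backs; the gripper's body (76 mm by 85 mm) begins 54 mm behind the grasp point. The pads swing forward as they close: fully open they stand 13 mm farther back than shut.
Start: joints at [-1.152, 0.469, -0.049, 1.532, 0.024, 1.141, -0.082], TCP at [0.292, 0.608, 0.231] pointing down, gripper open.
Joint ranges: [-2.59, 2.59], [-0.33, 1.99], [-1.39, 1.29], [0.1, 2.45], [-1.04, 4.18], [0.21, 1.99], [-2.66, 2.66]. Speed limits (rad/s): [2.57, 2.57, 3.14, 3.14, 3.14, 3.14, 3.14].

INTERFACE

Orientations are given as a unit quaternion [x, y, z, w].
In Python, from rig import sense, eyes, order, ctrl gives the robot as it stands. The module is installed in compiled form; this text tells all that it offers.
- The arm moves only by the shell command python3 -m inch 'ROWS' [OPENING] [FORCE]. ROWS is JSON, a list of rows, each an object of numbers: "dx", "dy", "dz": the shift along the tool's x, y, z in m; "turn": the turn about the tool's z in rad. In form: [{"dx": .., "dy": .., "dz": .., "turn": ..}, ...]. A call has 1 to 20 rows; each row shifts and turns the commanded pose from where the row before left it, along the tool's axes as they then stand; what a row does not reach is not made up. A row lasts 1/8 s, in which the tool goes at most 62.5 mm and 10.7 degrees, less where a joint would pass 70% of its speed; a pose out of reach is approached as far as the arm can. A call is refused whole if a number of a shift passes 0.0625 or a number of a turn 0.188, either way. A call with a gripper value outside its range is refused whole. OPENING is the finger opening in m, from 0 to 0.0854, set as the call begins (- or left out, the last holds). The fingers move at their own pace and stop on an object; FORCE is the grip in N (left out, the last holds). Time passes only in rows, so rows that do not move let the fingers close. It gives the time, the measured TCP pose, the force, the opening and the grip force at its end, in the units of the state.
- sense(): the state, without advancing time (a new reading comes with each control period).
- eyes.grab_frame(name): name is "side" or "top"; returns a dict with "pixels" (420x560x3 uint8, blue, green, red), "range_z" (420x560 float32, m along the optical axis (not along the pixel's ray), 0 where there is no reading), "mtx" (3x3 intrinsics, pixels), "T" (4x4, takes a point from camera to world coordinates). Camera axes: x right, y down, z forward; pixel columns grow to the right and rows downward; lengths in m; the calibration is good to about 2 mm. A picture is of the moment at which its call begins.
- order.hand_in(): hands the job in; it is judged then, once.
Trained networks look in the newest picture that a camera, given by its name, has taken for a name from the list of things; names that differ only in an ending like _2 or _b are one class to them, and where a whole thing is asked for, a point or a joint stands for the part that bears it (a point fixed in the world has none). Each returns a list of dicts, best first, with "conf" (0 to 1); they miss things now and then, are a little off and sometimes report something else, mostly with a low value. They report only what shows in the picture. A call takes as long as a camera call. They do not tell look-alikes from the thing itself.
- eyes.silhouettes(camera, name): "region" (420x560 bool, what is visible of it) and "at" ([column, row] in pixels, amid what is visible of it).
The state is a dict: "clock": time; "q": joint angles; "qvel": joint speeds; "joint_efforts": joint torques, N m; "tool_pos": TCP position; "eef_rot": TCP orientation; "contact_force": force on the tool from outside, world axes, zero at the start; "ft_torque": the same for the moment, N m; "gripper_width": finger opening in m; "grasp_force": force on a finger pad.
Only numpy, scipy, OpenCV 4.12 (cv2) and the standard library are available. Lean on these libraries where they do the work, as an engineer would, in place of code of your own. Each camera call takes 0.05 s, during which the arm holds its last target. There are 200 camera calls.

TASK

One end of the flat bar in the drill jig has been drilled, and the other end is next. Pull the locating pin up out of the jig and stand it fully down in the empty hole of the wooden drill block; then draw the bar out of the jig, turn it end for end and slide it back in until its undrilled end is fully home against the stop, lying flat on the rail. Leave the drill, the countersink and the tools lying about where they are.

Things in the scene. Friction and masses are not known exactly. Their poses are not given: they have to be found in the camera images.
- jig: Steel drill jig bolted to the table, 200 x 124 x 58 mm. Origin: on the table under the centre of a bar that is home; +x is the level direction in which the bar slides out. A rail 30 mm wide, top 30 mm above the table, runs from x = -45 to +85 mm and carries the bar; nothing stands beside it: fingers can straddle bar and rail. The head fills x = -115 to -45 mm (72 mm wide, bolted lugs 24 mm high)
- jig_mouth (a point): Centre of the mouth of the head's slot, at jig x = -45 mm, 35 mm above the table. The slot is 42 mm wide and open from 29.5 to 41.5 mm above the table, side guides beside it and the drill plate over it, and 55 mm deep to the stop. Flared lead-ins widen it to about 55 mm and reach out to jig x = -31 mm, at bar height
- jig_stop (a point): Centre of the stop's face, at jig x = -100 mm, y = 0, 35 mm above the table, against which the bar's leading end must rest. Axes as the jig
- jig_bush (a point): Centre of the top of the bushing nearer the stop (jig x = -82 mm), 57.5 mm above the table, in which the pin stands at the start. A second bushing is at x = -58 mm; both have 14 mm bores and stand 4 mm proud of the drill plate (top 53.5 mm above the table)
- bar: Bright metal flat bar, 200 mm long (x), 40 wide (y), 10 thick, 0.6 kg; two 14 mm holes near one end (x = -82 and -58 mm), the other end undrilled. Origin: centre of its underside. It starts in the jig, its axes along the jig's, underside 30 mm above the table, drilled end against the stop, the pin through its end hole; 145 mm stand out of the head. Either broad face may end up on top
- bar_plain_end (a point): Centre of the bar's undrilled end face (bar x = +100 mm, mid-thickness).
- bar_drilled_end (a point): Centre of the bar's drilled end face (bar x = -100 mm, mid-thickness).
- pin: Steel locating pin, 90 mm long, 0.2 kg: shank 12 mm diameter, 52 mm long, and above it a dark cylindrical grip 26 mm diameter, 38 mm tall. Origin: centre of its tip; z runs up the pin. It starts upright through the bushing nearer the stop and the bar, the underside of its grip on the bushing
- pin_shoulder (a point): On the pin's axis at the underside of its grip, 52 mm above the tip.
- block: Hardwood drill block fixed to the table, 150 mm (x) x 54 mm (y) x 70 mm high, origin under its centre on the table. Three upright 18 mm holes, 56 mm deep, in a row along x at -50, 0 and +50 mm: a drill stands in the middle one, a countersink in the one at -50 mm, and the one at +50 mm is empty.
- free_hole (a point): Centre of the mouth of the empty hole, on the block's top, 70 mm above the table.
- drill: Twist drill, 14 mm diameter, 110 mm long, standing loose in the block's middle hole, its tip 124 mm above the table. Origin: centre of its lower end. Bystander.
- countersink: Countersink, 12 mm shank and 25 mm conical head, 92 mm long, standing loose in the block's end hole, its tip 106 mm above the table. Origin: centre of its lower end. Bystander.
- hammer: Hammer, 260 mm, lying on the table beyond the jig. Bystander.
- wrench: Open-ended wrench, 180 mm, lying on the table between robot and jig. Bystander.
- paste: Grey jar of cutting paste with a steel cap, 62 mm diameter, 85 mm tall. Origin under its centre. Bystander.
- sander: Red and black cordless disc sander, 300 mm long, 95 mm tall, standing on its disc at the left. Origin under the centre of the disc. Bystander.
- square: Engineer's square with a 110 mm dark stock and a 150 mm blade, at most 20 mm tall, lying on the table left of the robot. Bystander.
- discs: Stack of copper-coloured sanding discs, 125 mm diameter, 12 mm tall, on the table at the far right. Origin under its centre. Bystander.
Things that resemble listed ones, but are neither listed nor needed, are in the scene too. What is shaped like the pin but blue or pink is not meant.

How it is judged:
By the outcome, as a careful person would: the job done as asked, in the order asked, and still so for the second after the job is handed in, with the robot touching nothing.
It also fails if it takes over 72 s, if anything falls off the work surface, if the arm or the gripper's body presses on something with over 40 N, if the wrist force passes 120 N, or if a joint passes its speed limit or range.

## Working session

There is one attempt and no reset: what is moved stays moved. The work goes in short steps, Python scripts to look and compute and a shell command to move; the robot and the scene stay as the last step left them, time stands still between calls to the robot, and variables do not carry over. Pictures are saved under pics/ and viewed, at most 10 in all, crops included, and the job is handed in when it is done.

```bash
mkdir -p pics
cat > h.py <<'E'
import numpy as np, cv2
from rig import sense, eyes, order, ctrl
def grab(n,save=None):
    f=eyes.grab_frame(n)
    if save: cv2.imwrite('pics/'+save,f['pixels'])
    return f
def pts(f,mask=None):
    z=f['range_z']; m=(z>0) if mask is None else (mask&(z>0))
    v,u=np.nonzero(m); zz=z[v,u]; K=f['mtx']
    P=np.stack([(u-K[0,2])/K[0,0]*zz,(v-K[1,2])/K[1,1]*zz,zz,np.ones_like(zz)],0)
    return (f['T']@P)[:3].T,u,v
E
python3 - <<'E'
from h import *
s=sense(); print({k:np.round(v,3).tolist() for k,v in s.items()}, ctrl.hold_point_z)
for n in('side','top'):
    f=grab(n,n+'0.png'); print(n,np.round(f['T'],2).tolist(),f['mtx'][0,0])
    for o in('jig','bar','pin','block','drill','countersink'):
        for d in eyes.silhouettes(n,o)[:4]:
            P,u,v=pts(f,d['region'])
            print(n,o,round(d['conf'],2),np.round(d['at']),len(u),np.round(np.median(P,0),3),np.round(np.percentile(P,[2,98],axis=0),3).tolist() if len(u) else '')
E
```

```text
{'clock': 0.0, 'q': [-1.152, 0.469, -0.049, 1.534, 0.024, 1.141, -0.082], 'qvel': [0.001, 0.001, 0.0, 0.001, 0.001, 0.0, -0.001], 'joint_efforts': [0.0, -51.03, -0.047, -23.773, 0.011, 0.007, -0.0], 'tool_pos': [0.292, 0.608, 0.23], 'eef_rot': [0.222, 0.975, -0.001, -0.0], 'contact_force': [0.449, 0.491, 0.204], 'ft_torque': [0.025, 0.016, -0.009], 'grasp_force': 0.0, 'gripper_width': 0.086} 0.0187
side [[1.0, -0.04, 0.02, 0.54], [-0.04, -0.62, 0.79, -0.84], [-0.02, -0.79, -0.62, 0.77], [0.0, 0.0, 0.0, 1.0]] 521.3003819212918
side jig 0.67 [265. 194.] 1139 [0.541 0.156 0.042] [[0.48, 0.015, 0.002], [0.596, 0.21, 0.058]]
side bar 0.67 [255. 219.] 802 [0.522 0.06  0.041] [[0.496, -0.0, 0.032], [0.547, 0.14, 0.043]]
side bar 0.23 [385. 378.] 3923 [ 0.727 -0.338  0.012] [[0.671, -0.391, 0.004], [0.783, -0.276, 0.015]]
side pin 0.84 [214. 186.] 267 [0.42  0.159 0.066] [[0.406, 0.152, 0.002], [0.431, 0.222, 0.092]]
side pin 0.79 [315. 178.] 263 [0.656 0.166 0.069] [[0.644, 0.158, 0.005], [0.667, 0.182, 0.092]]
side pin 0.64 [234. 162.] 245 [0.459 0.248 0.069] [[0.447, 0.239, 0.007], [0.471
[... 1043 characters left out ...]
8, 0.044]]
top pin 0.55 [166. 235.] 167 [0.524 0.278 0.089] [[0.513, 0.269, 0.001], [0.538, 0.295, 0.093]]
top pin 0.45 [220. 284.] 98 [0.421 0.163 0.09 ] [[0.41, 0.153, 0.077], [0.431, 0.173, 0.093]]
top pin 0.44 [176. 266.] 146 [0.46  0.249 0.089] [[0.447, 0.24, 0.049], [0.471, 0.264, 0.093]]
top pin 0.27 [178. 325.] 1219 [0.323 0.26  0.011] [[0.301, 0.222, 0.001], [0.401, 0.394, 0.024]]
top block 0.78 [437. 234.] 2165 [ 0.54  -0.326  0.069] [[0.462, -0.373, -0.0], [0.609, -0.3, 0.074]]
top block 0.42 [216. 233.] 1158 [0.536 0.171 0.053] [[0.481, 0.141, 0.01], [0.595, 0.212, 0.058]]
top countersink 0.54 [450. 256.] 101 [ 0.488 -0.344  0.099] [[0.477, -0.357, 0.067], [0.497, -0.337, 0.108]]
```

View pics/side0.png

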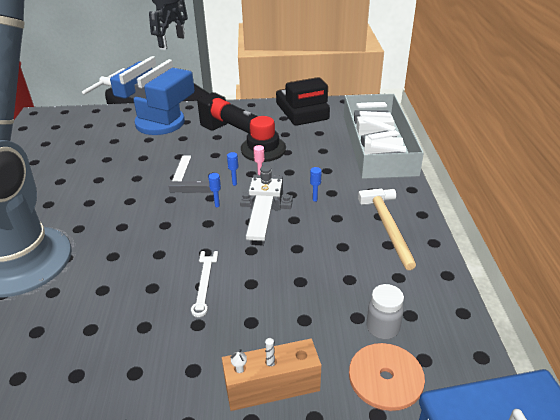

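View pics/top0.png

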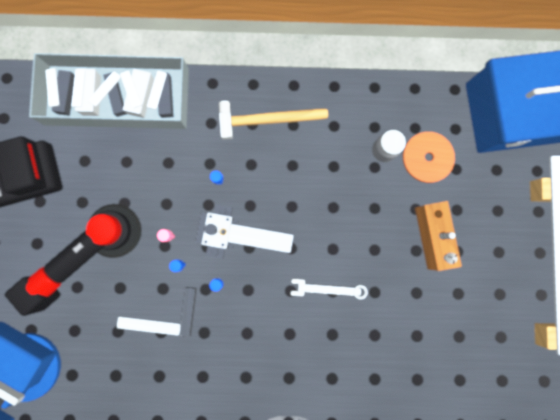

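```bash
cat > m.py <<'E'
from h import *
F={n:grab(n) for n in('side','top')}
C={n:pts(f) for n,f in F.items()}
def sel(n,lo,hi,zl,zh):
    P=C[n][0]; m=(P[:,0]>lo[0])&(P[:,0]<hi[0])&(P[:,1]>lo[1])&(P[:,1]<hi[1])&(P[:,2]>zl)&(P[:,2]<zh); return P[m]
def rect(Q):
    (c,s,a)=cv2.minAreaRect((Q[:,:2]*1000).astype(np.float32)); return np.round(c,1),np.round(s,1),round(a,2),len(Q),round(float(np.median(Q[:,2])),4)
E
python3 - <<'E'
from m import *
f=F['side']['pixels'];t=F['top']['pixels']
a=cv2.resize(f[140:250,190:330],None,fx=4,fy=4); b=cv2.resize(t[190:270,150:300],None,fx=2,fy=2)
b=cv2.resize(t[200:262,195:300],(560*1,330)); b=cv2.resize(b,(240,141))
cv2.imwrite('pics/c1.png',a)
for n in F:
    print(n,'bar',rect(sel(n,(.47,-.02),(.58,.13),.036,.045)))
    Q=sel(n,(.47,.12),(.6,.22),.085,.105); print('pintop',np.round(Q.mean(0),4),np.round(np.ptp(Q,axis=0),3),len(Q),Q[:,2].max())
    Q=sel(n,(.47,.12),(.6,.22),.063,.105); print('pin',rect(Q))
    Q=sel(n,(.47,.12),(.6,.22),.05,.056); print('plate',rect(Q))
    print('block',rect(sel(n,(.44,-.42),(.63,-.27),.066,.074)))
    # hole: points below top within block
    Q=sel(n,(.55,-.36),(.605,-.305),0.0,.064); print('holepts',len(Q),np.round(Q.mean(0),3) if len(Q) else '')
    for o,hi in(('drill',.13),):
        Q=sel(n,(.44,-.42),(.63,-.27),.078,.13); 
        for lo,h in((.44,.51),(.51,.56)):
            q=Q[(Q[:,0]>lo)&(Q[:,0]<h)]; print(o,np.round(q.mean(0),4),len(q))
E
```

```text
side bar (array([522.6,  66.9]), array([141. ,  50.7]), 75.9, 715, 0.0406)
pintop [0.5393 0.1758 0.0939] [0.026 0.026 0.014] 88 0.0998437174310064
pin (array([539.9, 178.3]), array([25.6, 26.2]), 13.8, 178, 0.0848)
plate (array([539. , 177.2]), array([76.1, 72.3]), 81.72, 375, 0.0539)
block (array([ 536. , -338.4]), array([150.2,  57.9]), 11.04, 2429, 0.0704)
holepts 658 [ 0.585 -0.353  0.033]
drill [ 0.4869 -0.352   0.0983] 214
drill [ 0.535  -0.3423  0.1048] 188
top bar (array([523.9,  66.8]), array([137.5,  49.4]), 77.03, 982, 0.0402)
pintop [0.5398 0.1789 0.0951] [0.024 0.024 0.013] 115 0.09966593445329697
pin (array([540. , 178.7]), array([23.9, 24.3]), 1.28, 127, 0.095)
plate (array([539.7, 177.5]), array([70.6, 71.8]), 80.88, 695, 0.0536)
block (array([ 536.1, -339. ]), array([150. ,  56.2]), 10.98, 1332, 0.0703)
holepts 135 [ 0.57  -0.317  0.036]
drill [ 0.4867 -0.346   0.0985] 114
drill [ 0.5349 -0.3363  0.1078] 78
```

View pics/c1.png

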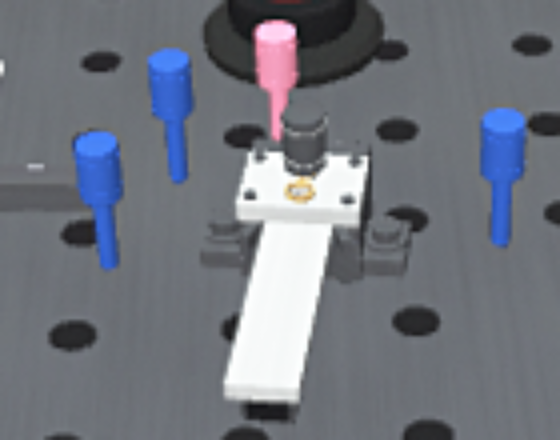

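Run:
```python
from m import *
for n in F:
    P,u,v=C[n]
    Q=sel(n,(.47,-.02),(.58,.085),.036,.045)
    print(n,rect(Q),Q[:,1].min())
    ys=np.arange(.01,.085,.01); mid=[]
    for y in ys:
        q=Q[abs(Q[:,1]-y)<.005]; mid.append((q[:,0].min()+q[:,0].max())/2)
    p=np.polyfit(ys,mid,1); print('slope',p[0],np.degrees(np.arctan(p[0])),'x at y=.1785',np.polyval(p,.1785), np.polyval(p,0.05))
s=sense(); print(s['tool_pos'],s['eef_rot'])
```

```text
side (array([517.8,  42.1]), array([88.9, 40.6]), 81.13, 486, 0.0404) -0.0025545644036586435
slope 0.15669065808724686 8.905303628893499 x at y=.1785 0.539200085742214 0.5190653361780028
top (array([518.8,  43.7]), array([88.6, 39.8]), 81.09, 647, 0.0402) -0.0012434300136563853
slope 0.15679161252597218 8.910949193150843 x at y=.1785 0.5399449659746233 0.5197972437650359
[0.29225518 0.60848638 0.2313556 ] [2.22066024e-01 9.75031629e-01 5.99679269e-05 4.44713594e-06]
```

```bash
cat > go.py <<'E'
import sys
from h import *
# usage: go.py x y z yawdeg(tool y axis) : needed turn, then shift in tool axes after the turn
def rel(t,yaw):
    s=sense(); x,y,z,w=s['eef_rot']
    yy=np.arctan2(1-2*(x*x+z*z),2*(x*y-z*w))
    turn=-(np.radians(yaw)-yy); turn=(turn+np.pi/2)%np.pi-np.pi/2
    ny=yy-turn; ey=np.array([np.cos(ny),np.sin(ny)]); ex=np.array([-ey[1],ey[0]])
    # tool z down: x = y cross z
    ex=np.cross([*ey,0],[0,0,-1])[:2]
    d=np.array(t)-s['tool_pos']
    print('tool',np.round(s['tool_pos'],4),'yaw',round(np.degrees(yy),2),'clk',s['clock'],'w',round(s['gripper_width'],4),'F',np.round(s['contact_force'],1),'g',round(s['grasp_force'],1),'q',np.round(s['q'],2))
    print('turn',round(turn,4),'newyaw',round(np.degrees(ny),1),'dx dy dz',np.round([d[:2]@ex,d[:2]@ey,-d[2]],4))
if __name__=='__main__':
    a=list(map(float,sys.argv[1:])); rel(a[:3],a[3])
E
python3 go.py 0.5398 0.1787 0.13 -8.9
```

```text
tool [0.2923 0.6085 0.2314] yaw 64.34 clk 0.9 w 0.0857 F [ 0.3  0.1 -0.2] g 0.0 q [-1.15  0.47 -0.05  1.53  0.02  1.14 -0.08]
turn 1.2783 newyaw -8.9 dx dy dz [-0.3863  0.3111  0.1014]
```

```bash
python3 -m inch '[{"turn":0.1826},{"turn":0.1826},{"turn":0.1826},{"turn":0.1826},{"turn":0.1826},{"turn":0.1826},{"turn":0.1826},{"dx":-0.043,"dy":0.0345,"dz":0.006},{"dx":-0.043,"dy":0.0345,"dz":0.006},{"dx":-0.043,"dy":0.0345,"dz":0.006},{"dx":-0.043,"dy":0.0345,"dz":0.006},{"dx":-0.043,"dy":0.0345,"dz":0.006},{"dx":-0.043,"dy":0.0345,"dz":0.006},{"dx":-0.043,"dy":0.0345,"dz":0.006},{"dx":-0.043,"dy":0.0345,"dz":0.006},{"dx":-0.043,"dy":0.0345,"dz":0.006},{}]' 0.07 60; python3 go.py 0.5398 0.1787 0.0625 -8.9
```

```text
tool [0.2923 0.6085 0.2314] yaw 64.34 clk 0.9 w 0.0857 F [ 0.3  0.1 -0.2] g 0.0 q [-1.15  0.47 -0.05  1.53  0.02  1.14 -0.08]
turn 1.2783 newyaw -8.9 dx dy dz [-0.3863  0.3111  0.1689]invalid input
```

```bash
python3 -m inch '[{"dx":0,"dy":0,"dz":0,"turn":0.18}]' 0.07 60; echo; python3 -m inch '[{"turn":0.18}]'
```

```text
clock: 1.02
tool_pos: [0.2923, 0.6084, 0.2313]
eef_rot: [0.311, 0.95, 0.0, -0.0]
contact_force: [-1.0, -1.3, 0.1]
gripper_width: 0.0706
grasp_force: 0.0
invalid input
```

```bash
python3 -m inch '[{"dx":0,"dy":0,"dz":0,"turn":0.183},{"dx":0,"dy":0,"dz":0,"turn":0.183},{"dx":0,"dy":0,"dz":0,"turn":0.183},{"dx":0,"dy":0,"dz":0,"turn":0.183},{"dx":0,"dy":0,"dz":0,"turn":0.183},{"dx":0,"dy":0,"dz":0,"turn":0.183},{"dx":-0.043,"dy":0.0345,"dz":0.006,"turn":0},{"dx":-0.043,"dy":0.0345,"dz":0.006,"turn":0},{"dx":-0.043,"dy":0.0345,"dz":0.006,"turn":0},{"dx":-0.043,"dy":0.0345,"dz":0.006,"turn":0},{"dx":-0.043,"dy":0.0345,"dz":0.006,"turn":0},{"dx":-0.043,"dy":0.0345,"dz":0.006,"turn":0},{"dx":-0.043,"dy":0.0345,"dz":0.006,"turn":0},{"dx":-0.043,"dy":0.0345,"dz":0.006,"turn":0},{"dx":-0.043,"dy":0.0345,"dz":0.006,"turn":0},{"dx":0,"dy":0,"dz":0,"turn":0}]'; python3 go.py 0.5398 0.1787 0.0625 -8.9
```

```text
clock: 3.02
tool_pos: [0.5413, 0.1724, 0.1773]
eef_rot: [0.763, 0.647, -0.0, 0.001]
contact_force: [-0.3, 0.9, 0.3]
gripper_width: 0.07
grasp_force: 0.0
tool [0.5413 0.1724 0.1773] yaw -9.42 clk 3.025 w 0.07 F [-0.3  0.9  0.3] g 0.0 q [-0.68  0.36  0.38  1.87 -0.16  0.94 -0.4 ]
turn -0.0092 newyaw -8.9 dx dy dz [ 0.006  -0.0025  0.1148]
```

```bash
python3 -m inch '[{"dx":0.006,"dy":-0.0025,"dz":0.03,"turn":-0.009},{"dx":0,"dy":0,"dz":0.03,"turn":0},{"dx":0,"dy":0,"dz":0.03,"turn":0},{"dx":0,"dy":0,"dz":0.0248,"turn":0},{"dx":0,"dy":0,"dz":0,"turn":0},{"dx":0,"dy":0,"dz":0,"turn":0}]'; python3 go.py 0.5398 0.1787 0.0625 -8.9;  python3 -m inch '[{"dx":0,"dy":0,"dz":0,"turn":0},{"dx":0,"dy":0,"dz":0,"turn":0},{"dx":0,"dy":0,"dz":0,"turn":0},{"dx":0,"dy":0,"dz":0,"turn":0}]' 0.0 60; python3 go.py 0.5398 0.1787 0.0625 -8.9
```

```text
clock: 3.78
tool_pos: [0.5383, 0.1853, 0.0635]
eef_rot: [0.757, 0.654, 0.001, 0.0]
contact_force: [-0.1, 0.1, 1.0]
gripper_width: 0.0702
grasp_force: 0.0
tool [0.5383 0.1853 0.0635] yaw -8.32 clk 3.775 w 0.0702 F [-0.1  0.1  1. ] g 0.0 q [-0.65  0.51  0.32  1.95 -0.24  0.71 -0.33]
turn 0.0101 newyaw -8.9 dx dy dz [-0.0063  0.0025  0.001 ]
clock: 4.28
tool_pos: [0.5383, 0.1848, 0.0635]
eef_rot: [0.757, 0.654, 0.001, 0.0]
contact_force: [-0.9, -0.1, 6.5]
gripper_width: 0.0246
grasp_force: 58.6
tool [0.5383 0.1848 0.0635] yaw -8.37 clk 4.275 w 0.0246 F [-0.9 -0.1  6.5] g 58.6 q [-0.64  0.51  0.32  1.95 -0.24  0.71 -0.33]
turn 0.0093 newyaw -8.9 dx dy dz [-0.0058  0.0025  0.001 ]
```

```bash
python3 -m inch '[{"dx":0,"dy":0,"dz":0,"turn":0},{"dx":0,"dy":0,"dz":0,"turn":0},{"dx":-0.006,"dy":0.0015,"dz":0,"turn":0.009},{"dx":0,"dy":0,"dz":0,"turn":0},{"dx":0,"dy":0,"dz":0,"turn":0},{"dx":0,"dy":0,"dz":0,"turn":0}]' 0.05 60; python3 go.py 0.5398 0.1787 0.0625 -8.9;  python3 -m inch '[{"dx":0,"dy":0,"dz":0,"turn":0},{"dx":0,"dy":0,"dz":0,"turn":0},{"dx":0,"dy":0,"dz":0,"turn":0},{"dx":0,"dy":0,"dz":0,"turn":0}]' 0.0 60; python3 go.py 0.5398 0.1787 0.0625 -8.9
```

```text
clock: 5.03
tool_pos: [0.5383, 0.1785, 0.0625]
eef_rot: [0.76, 0.65, 0.0, -0.0]
contact_force: [-1.1, -0.4, 0.4]
gripper_width: 0.0498
grasp_force: 0.0
tool [0.5383 0.1785 0.0625] yaw -8.87 clk 5.025 w 0.0498 F [-1.1 -0.4  0.4] g 0.0 q [-0.64  0.51  0.32  1.96 -0.24  0.71 -0.33]
turn 0.0005 newyaw -8.9 dx dy dz [ 0.0004  0.0014 -0.    ]
clock: 5.52
tool_pos: [0.5384, 0.1785, 0.0627]
eef_rot: [0.76, 0.65, 0.0, -0.0]
contact_force: [-1.1, 0.7, 3.1]
gripper_width: 0.0244
grasp_force: 58.7
tool [0.5384 0.1785 0.0627] yaw -8.87 clk 5.525 w 0.0244 F [-1.1  0.7  3.1] g 58.7 q [-0.64  0.51  0.32  1.96 -0.24  0.71 -0.33]
turn 0.0004 newyaw -8.9 dx dy dz [0.0004 0.0013 0.0002]
```

```bash
python3 -m inch '[{"dx":0,"dy":0,"dz":-0.01,"turn":0},{"dx":0,"dy":0,"dz":-0.02,"turn":0},{"dx":0,"dy":0,"dz":-0.02,"turn":0},{"dx":0,"dy":0,"dz":-0.02,"turn":0},{"dx":0,"dy":0,"dz":-0.03,"turn":0},{"dx":0,"dy":0,"dz":-0.03,"turn":0},{"dx":0,"dy":0,"dz":0,"turn":0},{"dx":0,"dy":0,"dz":0,"turn":0}]'; python3 go.py 0.5851 -0.3292 0.1925 -79
python3 - <<'E'
from m import *
f=F['side']['pixels']
cv2.imwrite('pics/c2.png',cv2.resize(f[110:260,190:340],None,fx=4,fy=4))
for n in F:
    Q=sel(n,(.50,.14),(.58,.22),.11,.2); print(n,len(Q))
    for z in (.115,.125,.135,.15,.16): 
        q=Q[abs(Q[:,2]-z)<.005]; print(z,len(q),np.round(q.mean(0),4) if len(q) else '')
E
```

```text
clock: 6.52
tool_pos: [0.5373, 0.1781, 0.1914]
eef_rot: [0.76, 0.65, -0.001, -0.0]
contact_force: [0.0, 0.8, -2.1]
gripper_width: 0.0245
grasp_force: 59.6
tool [0.5373 0.1781 0.1914] yaw -8.88 clk 6.525 w 0.0245 F [ 0.   0.8 -2.1] g 59.6 q [-0.69  0.34  0.38  1.86 -0.15  0.97 -0.4 ]
turn 1.2239 newyaw -79.0 dx dy dz [-0.0499  0.5071 -0.0011]
side 168
0.115 0 
0.125 0 
0.135 8 [0.5379 0.176  0.1376]
0.15 17 [0.5387 0.1758 0.1497]
0.16 21 [0.5385 0.1755 0.16  ]
top 0
0.115 0 
0.125 0 
0.135 0 
0.15 0 
0.16 0
```

View pics/c2.png

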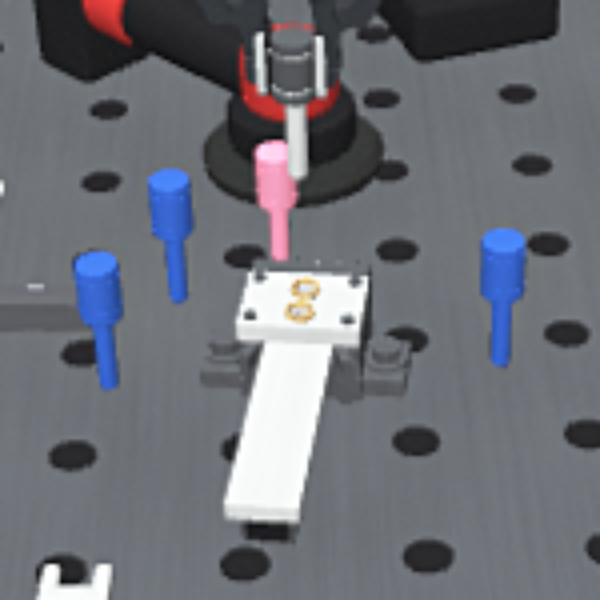

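```bash
python3 -m inch '[{"dx":0,"dy":0,"dz":0,"turn":0.1748},{"dx":0,"dy":0,"dz":0,"turn":0.1748},{"dx":0,"dy":0,"dz":0,"turn":0.1748},{"dx":0,"dy":0,"dz":0,"turn":0.1748},{"dx":0,"dy":0,"dz":0,"turn":0.1748},{"dx":0,"dy":0,"dz":0,"turn":0.1748},{"dx":0,"dy":0,"dz":0,"turn":0.1748},{"dx":-0.005,"dy":0.0507,"dz":0,"turn":0},{"dx":-0.005,"dy":0.0507,"dz":0,"turn":0},{"dx":-0.005,"dy":0.0507,"dz":0,"turn":0},{"dx":-0.005,"dy":0.0507,"dz":0,"turn":0},{"dx":-0.005,"dy":0.0507,"dz":0,"turn":0},{"dx":-0.005,"dy":0.0507,"dz":0,"turn":0},{"dx":-0.005,"dy":0.0507,"dz":0,"turn":0},{"dx":-0.005,"dy":0.0507,"dz":0,"turn":0},{"dx":-0.005,"dy":0.0507,"dz":0,"turn":0},{"dx":-0.005,"dy":0.0507,"dz":0,"turn":0},{"dx":0,"dy":0,"dz":0,"turn":0},{"dx":0,"dy":0,"dz":0,"turn":0},{"dx":0,"dy":0,"dz":0,"turn":0}]'; python3 go.py 0.5851 -0.3292 0.1325 -79
```

```text
clock: 9.12
tool_pos: [0.5865, -0.3268, 0.1916]
eef_rot: [0.995, 0.097, -0.0, -0.001]
contact_force: [-0.6, 0.9, -2.2]
gripper_width: 0.0247
grasp_force: 59.9
tool [ 0.5865 -0.3268  0.1916] yaw -78.85 clk 9.125 w 0.0247 F [-0.6  0.9 -2.2] g 59.9 q [-0.01  0.57  0.69  1.62 -0.39  1.1  -0.6 ]
turn 0.0026 newyaw -79.0 dx dy dz [-0.0019  0.0021  0.0591]
```

```bash
python3 -m inch '[{"dx":-0.0019,"dy":0.0021,"dz":0.019,"turn":0},{"dx":0,"dy":0,"dz":0.02,"turn":0},{"dx":0,"dy":0,"dz":0.018,"turn":0},{"dx":0,"dy":0,"dz":0,"turn":0},{"dx":0,"dy":0,"dz":0,"turn":0}]'; python3 go.py 0.5851 -0.3292 0.0752 -79
python3 - <<'E'
from m import *
f=F['side']['pixels']
cv2.imwrite('pics/c3.png',cv2.resize(f[290:420,210:360],None,fx=4,fy=4))
Q=sel('side',(.565,-.36),(.61,-.3),.078,.115)
for z in (.085,.095,.105):
    q=Q[abs(Q[:,2]-z)<.005]; print(z,len(q),np.round(q.mean(0),4) if len(q) else '',np.round(np.ptp(q[:,0]),4) if len(q) else '', np.round(np.percentile(q[:,1],5),4) if len(q) else '')
E
```

```text
clock: 9.75
tool_pos: [0.5849, -0.3316, 0.1356]
eef_rot: [0.995, 0.096, 0.0, 0.0]
contact_force: [-0.2, 0.0, -1.8]
gripper_width: 0.0245
grasp_force: 59.9
tool [ 0.5849 -0.3316  0.1356] yaw -78.99 clk 9.75 w 0.0245 F [-0.2  0.  -1.8] g 59.9 q [ 0.02  0.63  0.65  1.66 -0.44  1.   -0.56]
turn 0.0001 newyaw -79.0 dx dy dz [ 0.0007 -0.0023  0.0604]
0.085 25 [ 0.5874 -0.3356  0.0858] 0.0113 -0.3375
0.095 32 [ 0.588  -0.3355  0.0949] 0.0111 -0.3377
0.105 32 [ 0.5878 -0.3352  0.1046] 0.0112 -0.3373
```

View pics/c3.png

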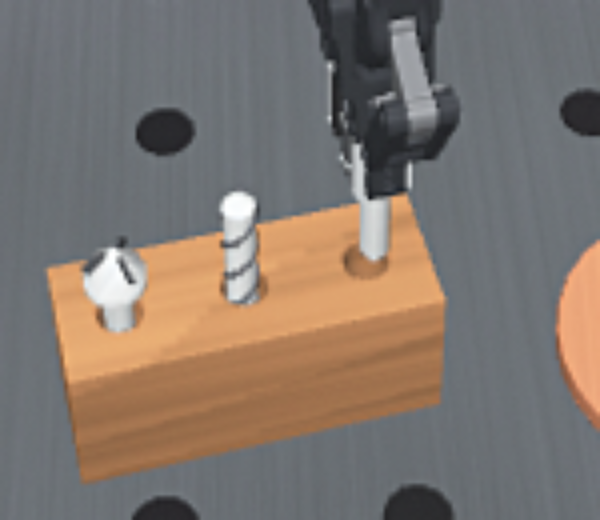

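Run:
```python
from m import *
f=F['side'];K=f['mtx'];T=f['T']
def ray(u,v,z):
    d=T[:3,:3]@[(u-K[0,2])/K[0,0],(v-K[1,2])/K[1,1],1]; return T[:3,3]+d*(z-T[2,3])/d[2]
print(np.round(ray(210+366/4-.4,290+262/4-.4,.07),4))
g=f['pixels'].astype(int); h=cv2.cvtColor(f['pixels'],cv2.COLOR_BGR2HSV)[348:364,292:312]; print(h[...,2])
```

```text
[ 0.5849 -0.33    0.07  ]
[[219 219 217 208 199 194 193 195 185 201 208 216 209 197 170 152 218 215
  215 217]
 [217 214 213 208 196 199 201 201 189 202 208 213 206 197 170 153 228 221
  221 222]
 [212 211 211 211 208 210 216 189 192 204 207 213 205 196 167 152 230 221
  220 219]
 [205 208 210 214 208 180 163 163 174 206 206 214 205 195 165 142 224 216
  213 214]
 [212 213 218 215 185 137 148 160 175 213 210 214 206 197 165 187 221 216
  217 218]
 [219 218 220 194 137 133 150 158 162 188 221 223 215 202 168 215 223 220
  218 217]
 [215 214 216 178 105 133 148 157 164 169 170 197 173 115 140 210 219 215
  211 210]
 [213 214 215 180  96 136 156 170 175 178 175 180 169 142 135 192 211 208
  208 208]
 [215 216 220 215 122 144 162 173 177 180 179 175 170 157 148 203 214 211
  213 216]
 [216 214 215 215 155 141 160 173 178 180 180 174 167 155 168 219 217 218
  219 220]
 [208 205 205 208 200 162 148 167 176 178 177 169 164 185 218 223 222 222
  222 224]
 [205 206 209 210 213 206 186 199 172 187 178 195 201 224 227 225 224 224
  224 224]
 [210 211 212 215 216 218 217 222 219 224 223 226 225 227 225 223 224 223
  224 223]
 [216 219 219 220 222 223 224 225 225 225 225 224 224 224 223 223 224 223
  223 223]
 [222 223 223 223 223 224 224 224 223 224 223 223 223 223 223 224 224 225
  224 223]
 [223 224 223 224 223 223 223 223 223 223 223 223 224 224 224 224 224 224
  224 224]]
```

```bash
python3 -m inch '[{"dx":-0.0024,"dy":-0.0021,"dz":0,"turn":0},{"dx":0,"dy":0,"dz":0.005,"turn":0},{"dx":0,"dy":0,"dz":0.005,"turn":0},{"dx":0,"dy":0,"dz":0.005,"turn":0},{"dx":0,"dy":0,"dz":0.005,"turn":0},{"dx":0,"dy":0,"dz":0,"turn":0}]'; python3 go.py 0.5821 -0.3300 0.0752 -79
```

```text
clock: 10.7
tool_pos: [0.5816, -0.3295, 0.1148]
eef_rot: [0.995, 0.096, -0.0, -0.0]
contact_force: [-0.1, 0.1, -2.4]
gripper_width: 0.0245
grasp_force: 59.9
tool [ 0.5816 -0.3295  0.1148] yaw -78.99 clk 10.7 w 0.0245 F [-0.1  0.1 -2.4] g 59.9 q [ 0.02  0.64  0.64  1.69 -0.45  0.97 -0.55]
turn 0.0002 newyaw -79.0 dx dy dz [0.0004 0.0006 0.0396]
```

```bash
python3 -m inch '[{"dx":0,"dy":0,"dz":0.008,"turn":0},{"dx":0,"dy":0,"dz":0.008,"turn":0},{"dx":0,"dy":0,"dz":0.008,"turn":0},{"dx":0,"dy":0,"dz":0.007,"turn":0},{"dx":0,"dy":0,"dz":0.005,"turn":0},{"dx":0,"dy":0,"dz":0.002,"turn":0},{"dx":0,"dy":0,"dz":0,"turn":0}]'; python3 go.py 0.5821 -0.3300 0.0752 -79
```

```text
clock: 11.58
tool_pos: [0.5819, -0.3297, 0.0775]
eef_rot: [0.995, 0.096, 0.0, 0.0]
contact_force: [0.2, 0.1, -3.2]
gripper_width: 0.0246
grasp_force: 59.9
tool [ 0.5819 -0.3297  0.0775] yaw -78.99 clk 11.575 w 0.0246 F [ 0.2  0.1 -3.2] g 59.9 q [ 0.04  0.68  0.61  1.71 -0.48  0.9  -0.52]
turn 0.0002 newyaw -79.0 dx dy dz [0.0001 0.0003 0.0023]
```

```bash
python3 -m inch '[{"dx":0,"dy":0,"dz":0.002,"turn":0},{"dx":0,"dy":0,"dz":0.001,"turn":0},{"dx":0,"dy":0,"dz":0,"turn":0}]'; python3 -m inch '[{"dx":0,"dy":0,"dz":0,"turn":0},{"dx":0,"dy":0,"dz":0,"turn":0},{"dx":0,"dy":0,"dz":0,"turn":0},{"dx":0,"dy":0,"dz":-0.02,"turn":0},{"dx":0,"dy":0,"dz":-0.03,"turn":0},{"dx":0,"dy":0,"dz":-0.03,"turn":0},{"dx":0,"dy":0,"dz":-0.03,"turn":0},{"dx":0,"dy":0,"dz":0,"turn":0},{"dx":0,"dy":0,"dz":0,"turn":0}]' 0.06; python3 go.py 0.5271 0.0975 0.14 -8.9
python3 - <<'E'
from m import *
for n in F:
    Q=sel(n,(.56,-.36),(.61,-.3),.085,.13); print(n,rect(Q),Q[:,2].max())
    Q=sel(n,(.47,-.02),(.58,.085),.036,.045); print(rect(Q))
E
```

```text
clock: 11.95
tool_pos: [0.5821, -0.3298, 0.0753]
eef_rot: [0.995, 0.096, 0.0, -0.0]
contact_force: [-1.5, 0.4, 3.7]
gripper_width: 0.0243
grasp_force: 60.4
clock: 13.08
tool_pos: [0.5816, -0.3294, 0.1844]
eef_rot: [0.995, 0.096, -0.0, -0.0]
contact_force: [0.5, -0.5, -0.3]
gripper_width: 0.0598
grasp_force: 0.0
tool [ 0.5816 -0.3294  0.1844] yaw -78.98 clk 13.075 w 0.0598 F [ 0.5 -0.5 -0.3] g 0.0 q [-0.01  0.57  0.69  1.63 -0.4   1.08 -0.59]
turn -1.2232 newyaw -8.9 dx dy dz [ 0.4133 -0.1199  0.0444]
side (array([ 584.8, -330.7]), array([24.9, 25.4]), 37.56, 311, 0.1069) 0.11141726686004239
(array([518.3,  43. ]), array([90.8, 40.7]), 80.88, 477, 0.0407)
top (array([ 583.5, -321.1]), array([23. ,  8.7]), 12.09, 44, 0.0959) 0.11002998182547341
(array([518.8,  43.6]), array([88.6, 39.8]), 81.24, 642, 0.0401)
```

```bash
python3 -m inch '[{"dx":0,"dy":0,"dz":0,"turn":-0.1747},{"dx":0,"dy":0,"dz":0,"turn":-0.1747},{"dx":0,"dy":0,"dz":0,"turn":-0.1747},{"dx":0,"dy":0,"dz":0,"turn":-0.1747},{"dx":0,"dy":0,"dz":0,"turn":-0.1747},{"dx":0,"dy":0,"dz":0,"turn":-0.1747},{"dx":0,"dy":0,"dz":0,"turn":-0.1747},{"dx":0.0459,"dy":-0.0133,"dz":0,"turn":0},{"dx":0.0459,"dy":-0.0133,"dz":0,"turn":0},{"dx":0.0459,"dy":-0.0133,"dz":0,"turn":0},{"dx":0.0459,"dy":-0.0133,"dz":0,"turn":0},{"dx":0.0459,"dy":-0.0133,"dz":0,"turn":0},{"dx":0.0459,"dy":-0.0133,"dz":0,"turn":0},{"dx":0.0459,"dy":-0.0133,"dz":0,"turn":0},{"dx":0.0459,"dy":-0.0133,"dz":0.02,"turn":0},{"dx":0.0459,"dy":-0.0133,"dz":0.02,"turn":0},{"dx":0,"dy":0,"dz":0,"turn":0},{"dx":0,"dy":0,"dz":0,"turn":0},{"dx":0,"dy":0,"dz":0,"turn":0}]' 0.065; python3 go.py 0.5268 0.0973 0.013 -8.9
```

```text
clock: 15.55
tool_pos: [0.5281, 0.0953, 0.1447]
eef_rot: [0.761, 0.649, 0.0, 0.0]
contact_force: [0.2, 0.1, 0.3]
gripper_width: 0.0648
grasp_force: 0.0
tool [0.5281 0.0953 0.1447] yaw -9.07 clk 15.55 w 0.0648 F [0.2 0.1 0.3] g 0.0 q [-0.47  0.35  0.27  1.97 -0.12  0.84 -0.3 ]
turn -0.003 newyaw -8.9 dx dy dz [ 0.0018 -0.0016  0.1317]
```

```bash
python3 -m inch '[{"dx":0.0018,"dy":-0.0016,"dz":0.03,"turn":-0.003},{"dx":0,"dy":0,"dz":0.03,"turn":0},{"dx":0,"dy":0,"dz":0.03,"turn":0},{"dx":0,"dy":0,"dz":0.025,"turn":0},{"dx":0,"dy":0,"dz":0.0155,"turn":0},{"dx":0,"dy":0,"dz":0,"turn":0},{"dx":0,"dy":0,"dz":0,"turn":0}]'; python3 go.py 0.5268 0.0973 0.013 -8.9;  python3 -m inch '[{"dx":0,"dy":0,"dz":0,"turn":0},{"dx":0,"dy":0,"dz":0,"turn":0},{"dx":0,"dy":0,"dz":0,"turn":0},{"dx":0,"dy":0,"dz":0,"turn":0}]' 0.0 80; python3 go.py 0.5268 0.0973 0.013 -8.9
```

```text
clock: 16.42
tool_pos: [0.5273, 0.0988, 0.0149]
eef_rot: [0.759, 0.651, 0.001, 0.0]
contact_force: [0.0, 0.7, -0.1]
gripper_width: 0.0652
grasp_force: 0.0
tool [0.5273 0.0988 0.0149] yaw -8.79 clk 16.425 w 0.0652 F [ 0.   0.7 -0.1] g 0.0 q [-0.43  0.54  0.21  2.05 -0.2   0.57 -0.23]
turn 0.0019 newyaw -8.9 dx dy dz [-0.0016 -0.0002  0.0019]
clock: 16.92
tool_pos: [0.5267, 0.0992, 0.0152]
eef_rot: [0.759, 0.651, 0.001, -0.0]
contact_force: [-1.2, -0.7, 6.7]
gripper_width: 0.0383
grasp_force: 80.1
tool [0.5267 0.0992 0.0152] yaw -8.75 clk 16.925 w 0.0383 F [-1.2 -0.7  6.7] g 80.1 q [-0.43  0.54  0.21  2.05 -0.2   0.57 -0.23]
turn 0.0027 newyaw -8.9 dx dy dz [-0.0019  0.0004  0.0022]
```

```bash
python3 -m inch '[{"dx":-0.006,"dy":0,"dz":-0.0004,"turn":0},{"dx":-0.014,"dy":0,"dz":0,"turn":0},{"dx":-0.02,"dy":0,"dz":0,"turn":0},{"dx":-0.02,"dy":0,"dz":0,"turn":0},{"dx":-0.02,"dy":0,"dz":0,"turn":0},{"dx":-0.02,"dy":0,"dz":0,"turn":0},{"dx":0,"dy":0,"dz":0,"turn":0},{"dx":0,"dy":0,"dz":0,"turn":0}]';python3 go.py 0.5268 0.0973 0.013 -8.9; python3 -m inch '[{"dx":0,"dy":0,"dz":-0.03,"turn":0},{"dx":0,"dy":0,"dz":-0.03,"turn":0},{"dx":0,"dy":0,"dz":-0.03,"turn":0},{"dx":0,"dy":0,"dz":-0.03,"turn":0},{"dx":0,"dy":0,"dz":0,"turn":-0.18},{"dx":0,"dy":0,"dz":0,"turn":-0.18},{"dx":0,"dy":0,"dz":0,"turn":-0.18},{"dx":0,"dy":0,"dz":0,"turn":-0.18},{"dx":0,"dy":0,"dz":0,"turn":-0.18},{"dx":0,"dy":0,"dz":0,"turn":-0.18},{"dx":0,"dy":0,"dz":0,"turn":-0.18},{"dx":0,"dy":0,"dz":0,"turn":-0.18},{"dx":0,"dy":0,"dz":0,"turn":-0.18},{"dx":0,"dy":0,"dz":0,"turn":-0.18},{"dx":0,"dy":0,"dz":0,"turn":0},{"dx":0,"dy":0,"dz":0,"turn":0}]'; python3 go.py 0.5268 0.0973 0.13 -8.9
```

```text
clock: 17.92
tool_pos: [0.5112, -0.0027, 0.0149]
eef_rot: [0.76, 0.65, -0.001, 0.001]
contact_force: [-1.8, -7.6, 5.6]
gripper_width: 0.0387
grasp_force: 81.0
tool [ 0.5112 -0.0027  0.0149] yaw -8.88 clk 17.925 w 0.0387 F [-1.8 -7.6  5.6] g 81.0 q [-0.24  0.52  0.2   2.1  -0.19  0.54 -0.05]
turn 0.0004 newyaw -8.9 dx dy dz [ 0.1012 -0.      0.0019]
clock: 19.92
tool_pos: [0.5103, 0.0001, 0.1335]
eef_rot: [-0.037, 0.999, -0.0, -0.001]
contact_force: [0.4, 0.3, -7.1]
gripper_width: 0.0385
grasp_force: 83.6
tool [5.103e-01 1.000e-04 1.335e-01] yaw 94.24 clk 19.925 w 0.0385 F [ 0.4  0.3 -7.1] g 83.6 q [ 0.01  0.32 -0.11  2.02  0.05  0.81  1.51]
turn -1.3414 newyaw 171.1 dx dy dz [-0.0986 -0.0013  0.0035]
```

```bash
python3 -m inch '[{"dx":0,"dy":0,"dz":0,"turn":-0.1677},{"dx":0,"dy":0,"dz":0,"turn":-0.1677},{"dx":0,"dy":0,"dz":0,"turn":-0.1677},{"dx":0,"dy":0,"dz":0,"turn":-0.1677},{"dx":0,"dy":0,"dz":0,"turn":-0.1677},{"dx":0,"dy":0,"dz":0,"turn":-0.1677},{"dx":0,"dy":0,"dz":0,"turn":-0.1677},{"dx":0,"dy":0,"dz":0,"turn":-0.1677},{"dx":0,"dy":0,"dz":0,"turn":0},{"dx":0,"dy":0,"dz":0,"turn":0}]'; python3 go.py 0.5268 0.0973 0.13 -8.9
```

```text
clock: 21.18
tool_pos: [0.511, -0.0006, 0.1341]
eef_rot: [-0.65, 0.76, 0.0, -0.0]
contact_force: [-0.0, 0.6, -7.2]
gripper_width: 0.0383
grasp_force: 83.7
tool [ 0.511  -0.0006  0.1341] yaw 171.06 clk 21.175 w 0.0383 F [-0.   0.6 -7.2] g 83.7 q [ 0.37  0.37 -0.55  1.99  0.26  0.84  2.66]
turn -0.0008 newyaw 171.1 dx dy dz [-0.0992 -0.0005  0.0041]
```

Run:
```python
from m import *
s=sense(); print(s['q'][6])
cv2.imwrite('pics/c4.png',cv2.resize(F['side']['pixels'][120:270,170:340],None,fx=4,fy=4))
d=np.array([-.155,-.988]); e=np.array([.988,-.155]); t=s['tool_pos'][:2]
for n in F:
    Q=sel(n,(.44,-.12),(.58,.12),.142,.175); L=(Q[:,:2]-t)@d; W=(Q[:,:2]-t)@e
    print(n,len(Q),'L',L.min(),L.max(),'W',W.min(),W.max())
    for a in(-.08,-.05,.05,.08):
        m=abs(L-a)<.012
        if m.sum()>5: print(a,m.sum(),'mid',(np.percentile(W[m],2)+np.percentile(W[m],98))/2,'wid',np.ptp(W[m]),'z',np.median(Q[m,2]))
```

```text
2.659494695962931
side 1236 L -0.09882944020803051 0.10416769519758298 W -0.036459246727667524 0.03366905888246665
-0.08 12 mid 0.019877886281347505 wid 0.0029309697130686443 z 0.1583539823134441
-0.05 69 mid -0.0072397405738415365 wid 0.025715304694402613 z 0.15936740162041474
0.05 177 mid 0.000646319673493996 wid 0.040629403332756955 z 0.15914478809744137
0.08 174 mid 0.0007879868335163992 wid 0.0409574015333153 z 0.15909492317658647
top 422 L -0.09798761589195586 0.10201718693562117 W -0.01875222040767484 0.021193244055239414
-0.08 233 mid 0.0011784797510555646 wid 0.03982526733841263 z 0.15921258803031402
-0.05 66 mid 0.0010809221572420716 wid 0.03964275921001777 z 0.1595424751045536
```

View pics/c4.png

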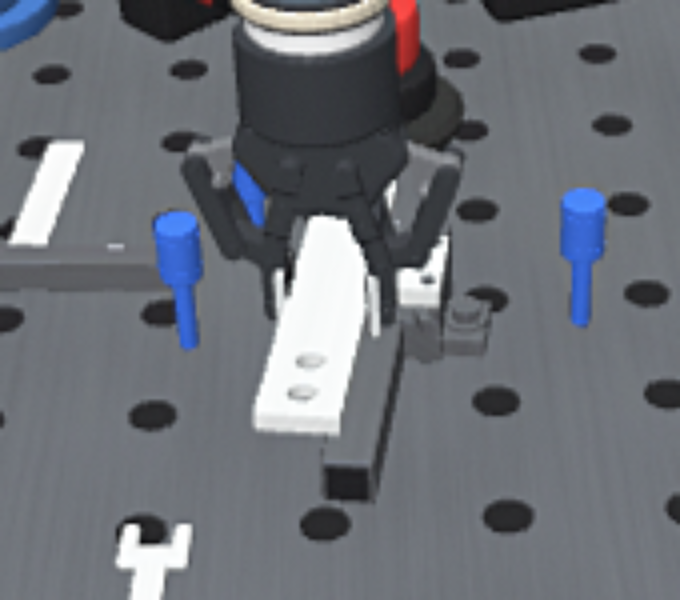

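```bash
python3 -m inch '[{"dx":0,"dy":0,"dz":0.03,"turn":-0.0008},{"dx":0,"dy":0,"dz":0.03,"turn":0},{"dx":0,"dy":0,"dz":0.03,"turn":0},{"dx":0,"dy":0,"dz":0.02,"turn":0},{"dx":0,"dy":0,"dz":0,"turn":0},{"dx":0,"dy":0,"dz":0,"turn":0}]'; python3 go.py 0.5265 0.0973 0.016 -8.9
```

```text
clock: 22.02
tool_pos: [0.5121, 0.0005, 0.0252]
eef_rot: [-0.651, 0.759, -0.001, 0.001]
contact_force: [-0.5, -0.2, -7.9]
gripper_width: 0.0384
grasp_force: 83.6
tool [5.121e-01 5.000e-04 2.520e-02] yaw 171.31 clk 22.025 w 0.0384 F [-0.5 -0.2 -7.9] g 83.6 q [ 0.28  0.54 -0.46  2.07  0.4   0.62  2.53]
turn 0.0036 newyaw 171.1 dx dy dz [-0.0978  0.0008  0.0092]
```

```bash
python3 -m inch '[{"dx":0,"dy":0.0008,"dz":0.005,"turn":0.0036},{"dx":-0.01,"dy":0,"dz":0.0035,"turn":0},{"dx":-0.015,"dy":0,"dz":0,"turn":0},{"dx":0,"dy":0,"dz":0,"turn":0},{"dx":0,"dy":0,"dz":0,"turn":0}]'; python3 go.py 0.5265 0.0973 0.016 -8.9
```

```text
clock: 22.65
tool_pos: [0.5142, 0.0252, 0.0159]
eef_rot: [-0.65, 0.76, -0.0, -0.0]
contact_force: [-0.7, -0.1, -6.3]
gripper_width: 0.0386
grasp_force: 83.6
tool [0.5142 0.0252 0.0159] yaw 171.13 clk 22.65 w 0.0386 F [-0.7 -0.1 -6.3] g 83.6 q [ 0.22  0.56 -0.45  2.06  0.41  0.61  2.47]
turn 0.0005 newyaw 171.1 dx dy dz [-0.0732 -0.001  -0.0001]
```

```bash
python3 -m inch '[{"dx":-0.006,"dy":-0.001,"dz":0,"turn":0},{"dx":-0.006,"dy":0,"dz":0,"turn":0},{"dx":-0.006,"dy":0,"dz":0,"turn":0},{"dx":-0.006,"dy":0,"dz":0,"turn":0},{"dx":-0.006,"dy":0,"dz":0,"turn":0},{"dx":0,"dy":0,"dz":0,"turn":0}]'; python3 go.py 0.5265 0.0973 0.016 -8.9
```

```text
clock: 23.4
tool_pos: [0.52, 0.0553, 0.016]
eef_rot: [-0.651, 0.76, 0.0, 0.0]
contact_force: [-0.1, -0.4, -6.4]
gripper_width: 0.0382
grasp_force: 83.7
tool [0.52   0.0553 0.016 ] yaw 171.16 clk 23.4 w 0.0382 F [-0.1 -0.4 -6.4] g 83.7 q [ 0.16  0.56 -0.45  2.05  0.41  0.62  2.42]
turn 0.001 newyaw 171.1 dx dy dz [-0.0425  0.0001 -0.    ]
```

Leading end is past the mouth (jig x ≈ −57 mm) with no resistance; continue in.

```bash
python3 -m inch '[{"dx":-0.008,"dy":0,"dz":0,"turn":0},{"dx":-0.008,"dy":0,"dz":0,"turn":0},{"dx":-0.008,"dy":0,"dz":0,"turn":0},{"dx":-0.008,"dy":0,"dz":0.0005,"turn":0},{"dx":-0.005,"dy":0,"dz":0,"turn":0},{"dx":0,"dy":0,"dz":0,"turn":0}]'; python3 go.py 0.5265 0.0973 0.0152 -8.9
```

```text
clock: 24.15
tool_pos: [0.5258, 0.0918, 0.0154]
eef_rot: [-0.65, 0.76, 0.0, 0.0]
contact_force: [-1.0, 0.9, -7.1]
gripper_width: 0.0382
grasp_force: 83.7
tool [0.5258 0.0918 0.0154] yaw 171.14 clk 24.15 w 0.0382 F [-1.   0.9 -7.1] g 83.7 q [ 0.09  0.58 -0.45  2.02  0.41  0.63  2.36]
turn 0.0008 newyaw 171.1 dx dy dz [-0.0056  0.0001  0.0002]
```

```bash
python3 -m inch '[{"dx":-0.002,"dy":0,"dz":0.0003,"turn":0},{"dx":-0.002,"dy":0,"dz":0,"turn":0},{"dx":0,"dy":0,"dz":0,"turn":0}]'; python3 -m inch '[{"dx":-0.0015,"dy":0,"dz":0,"turn":0},{"dx":-0.0015,"dy":0,"dz":0,"turn":0},{"dx":0,"dy":0,"dz":0,"turn":0}]';  python3 go.py 0.5265 0.0973 0.0152 -8.9
```

```text
clock: 24.52
tool_pos: [0.5259, 0.0936, 0.0152]
eef_rot: [-0.65, 0.76, -0.0, -0.001]
contact_force: [-2.1, -4.1, -1.7]
gripper_width: 0.0384
grasp_force: 84.3
clock: 24.9
tool_pos: [0.5265, 0.097, 0.0152]
eef_rot: [-0.65, 0.76, -0.0, -0.001]
contact_force: [-2.5, -5.2, -0.5]
gripper_width: 0.0383
grasp_force: 84.4
tool [0.5265 0.097  0.0152] yaw 171.05 clk 24.9 w 0.0383 F [-2.5 -5.2 -0.5] g 84.4 q [ 0.08  0.58 -0.45  2.02  0.41  0.63  2.35]
turn -0.0008 newyaw 171.1 dx dy dz [-0.0003  0.0001  0.    ]
```

```bash
python3 -m inch '[{"dx":-0.0015,"dy":0,"dz":0,"turn":0},{"dx":-0.0015,"dy":0,"dz":0,"turn":0},{"dx":0,"dy":0,"dz":0,"turn":0}]'; python3 -m inch '[{"dx":-0.001,"dy":0,"dz":0,"turn":0},{"dx":-0.001,"dy":0,"dz":0,"turn":0},{"dx":0,"dy":0,"dz":0,"turn":0}]';  python3 go.py 0.5265 0.0973 0.0152 -8.9
```

```text
clock: 25.28
tool_pos: [0.527, 0.1001, 0.0152]
eef_rot: [-0.65, 0.76, -0.0, -0.001]
contact_force: [-1.7, -4.3, -0.0]
gripper_width: 0.0384
grasp_force: 84.4
clock: 25.65
tool_pos: [0.5271, 0.1004, 0.0152]
eef_rot: [-0.65, 0.76, -0.001, -0.002]
contact_force: [-3.8, -8.1, 2.4]
gripper_width: 0.0386
grasp_force: 84.6
tool [0.5271 0.1004 0.0152] yaw 171.03 clk 25.65 w 0.0386 F [-3.8 -8.1  2.4] g 84.6 q [ 0.07  0.58 -0.44  2.01  0.41  0.64  2.34]
turn -0.0012 newyaw 171.1 dx dy dz [0.0032 0.0001 0.    ]
```

```bash
python3 -m inch '[{"dx":-0.002,"dy":0,"dz":0,"turn":0},{"dx":-0.001,"dy":0,"dz":0,"turn":0},{"dx":0,"dy":0,"dz":0,"turn":0}]'; python3 -m inch '[{"dx":-0.002,"dy":0,"dz":0,"turn":0},{"dx":-0.001,"dy":0,"dz":0,"turn":0},{"dx":0,"dy":0,"dz":0,"turn":0},{"dx":0,"dy":0,"dz":0,"turn":0}]';  python3 go.py 0.5265 0.0973 0.0152 -8.9
```

```text
clock: 26.02
tool_pos: [0.527, 0.1004, 0.0152]
eef_rot: [-0.649, 0.761, -0.002, -0.004]
contact_force: [-4.6, -12.8, 7.2]
gripper_width: 0.0386
grasp_force: 85.1
clock: 26.52
tool_pos: [0.527, 0.1004, 0.0152]
eef_rot: [-0.649, 0.761, -0.003, -0.006]
contact_force: [-6.0, -18.8, 9.6]
gripper_width: 0.0383
grasp_force: 85.5
tool [0.527  0.1004 0.0152] yaw 170.9 clk 26.525 w 0.0383 F [ -6.  -18.8   9.6] g 85.5 q [ 0.07  0.58 -0.44  2.01  0.42  0.65  2.33]
turn -0.0034 newyaw 171.1 dx dy dz [ 0.0031  0.     -0.    ]
```

```bash
python3 -m inch '[{"dx":0.002,"dy":0,"dz":0,"turn":0},{"dx":0.002,"dy":0,"dz":0,"turn":0},{"dx":0,"dy":0,"dz":0,"turn":0}]'; python3 -m inch '[{"dx":0,"dy":0,"dz":0,"turn":0},{"dx":0,"dy":0,"dz":0,"turn":0},{"dx":0,"dy":0,"dz":0,"turn":0},{"dx":0,"dy":0,"dz":-0.02,"turn":0},{"dx":0,"dy":0,"dz":-0.03,"turn":0},{"dx":0,"dy":0,"dz":-0.03,"turn":0},{"dx":0,"dy":0,"dz":-0.04,"turn":0},{"dx":0.04,"dy":0,"dz":-0.03,"turn":0},{"dx":0.05,"dy":0,"dz":-0.03,"turn":0},{"dx":0.05,"dy":0,"dz":0,"turn":0},{"dx":0.05,"dy":0,"dz":0,"turn":0},{"dx":0,"dy":0,"dz":0,"turn":0},{"dx":0,"dy":0,"dz":0,"turn":0}]' 0.065;  python3 go.py 0.5116 -0.0013 0.0152 -8.9
python3 - <<'E'
from m import *
a=F['side']['pixels'][130:260,190:340]; b=F['side']['pixels'][290:420,210:360]
cv2.imwrite('pics/c5.png',np.hstack([cv2.resize(a,(400,347)),cv2.resize(b,(400,347))]))
for n in F:
    Q=sel(n,(.47,-.02),(.58,.085),.036,.045)
    print(n,rect(Q),Q[:,1].min(),np.linalg.lstsq(np.c_[Q[:,:2],np.ones(len(Q))],Q[:,2],rcond=None)[0])
    Q=sel(n,(.56,-.36),(.61,-.3),.085,.13); print('pin',rect(Q))
    print('block',rect(sel(n,(.44,-.42),(.63,-.27),.066,.074)))
E
```

```text
clock: 26.9
tool_pos: [0.5271, 0.1005, 0.0152]
eef_rot: [-0.649, 0.761, -0.002, -0.003]
contact_force: [-4.1, -10.5, 4.9]
gripper_width: 0.0386
grasp_force: 84.9
clock: 28.52
tool_pos: [0.5008, -0.0681, 0.1936]
eef_rot: [-0.65, 0.76, 0.001, -0.001]
contact_force: [-0.5, 0.2, -0.3]
gripper_width: 0.0648
grasp_force: 0.0
tool [ 0.5008 -0.0681  0.1936] yaw 171.06 clk 28.525 w 0.0648 F [-0.5  0.2 -0.3] g 0.0 q [ 0.87  0.41 -1.02  1.93  0.41  1.03  2.65]
turn -0.0006 newyaw 171.1 dx dy dz [-0.0677 -0.0003  0.1784]
side (array([518.4,  42.8]), array([88.1, 41. ]), 81.39, 465, 0.0405) -0.002308752489319943 [0.00114344 0.00526891 0.03953493]
pin (array([ 585.3, -330.3]), array([26.5, 23.6]), 86.24, 311, 0.1069)
block (array([ 536.1, -337.9]), array([150.7,  58.3]), 11.05, 2190, 0.0703)
top (array([519.4,  43.7]), array([88.8, 39.9]), 81.09, 585, 0.0403) -0.0012047464654137627 [ 0.01300623 -0.0018493   0.03356106]
pin (array([ 585.3, -329.8]), array([24.8, 24.8]), 15.24, 148, 0.1076)
block (array([ 536.3, -338.9]), array([149.7,  56.4]), 11.26, 1218, 0.0702)
```

View pics/c5.png

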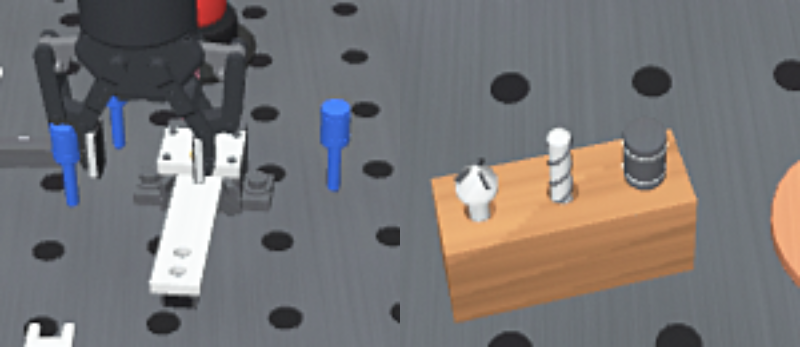

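The picture shows the bar home with its holes facing out, and the pin seated in the block with its grip on the wood. The drill and countersink haven't moved, and the bar's outer end is where it was at the start to within 0.3 mm.

```bash
python3 -c "
from rig import order; print(order.hand_in())"
```

```text
the job is handed in; nothing more can be done
None
```

I handed the job in at about 29 s: the pin stands fully down in the block's empty hole, and the bar is turned end for end, flat on the rail with its undrilled end against the stop; no verdict came back.

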